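# Feel out the loaded tin and slide it onto the bench scale

## Robot

A 6-joint arm with a two-finger parallel gripper is mounted at the origin on the work surface. World frame = base frame: x ahead of the robot, y to its left, z up, the work surface at z = 0. Lengths are in m, angles in rad, forces in N, time in s.
With the tool pointing down it reaches from about 0.275 to 0.825 m from the base axis. Payload 4.9 kg.
Tool frame: the origin (TCP) lies on the mounting face of the last link; the fingertips stand 173 mm ahead of it and the grasp point (between the pads) lies 155 mm ahead of it; z points along the fingers, y is the line along which they close (so a half turn about z gives the same grasp; the last joint's range is limited). The gripper opens to 85 mm and grips with 20 to 120 N. Pads are 22 mm wide; open, the fingers measure 114 mm over their backs; the gripper's body (76 mm by 85 mm) begins 54 mm behind the grasp point. The pads swing forward as they close: fully open they stand 13 mm farther back than shut.
Start: joints at [-1.347, 0.326, -0.193, 1.052, 0, 1.437], TCP at [0.193, -0.515, 0.405] pointing down, gripper open.
Joint ranges: [-2.65, 2.65], [-0.97, 1.79], [-1.3, 1.35], [-1.93, 2.1], [-1.47, 1.37], [-3.14, 3.14]. Speed limits (rad/s): [2.57, 2.57, 3.14, 3.14, 3.14, 3.14].

## Interface

Orientations are given as a rotation vector (axis times angle).
In Python, from bench import env, optics gives the robot as it stands.
- The arm moves only by the tool step_arm, never from a script. Its argument "plan" is a list of rows, each a list of 7 numbers: the shift along the tool's x, y, z in m, then the turn, a rotation vector about the tool's x, y, z in rad, then the opening, from 0 (shut) to 1 (fully open). In form: [[tx, ty, tz, ax, ay, az, grip], ...]. A call has 1 to 10 rows; each row shifts and turns the commanded pose from where the row before left it, along the tool's axes as they then stand; what a row does not reach is not made up. A row lasts 1/10 s, in which the tool goes at most 50 mm and 8.59 degrees, less where a joint would pass 70% of its speed; a pose out of reach is approached as far as the arm can. A call with a gripper value outside its range is refused whole. The fingers move at their own pace and stop on an object; "force" is the grip in N (left out, the last holds). Time passes only in rows, so rows that do not move let the fingers close. It gives the time, the measured TCP pose, the force, the opening and the grip force at its end, in the units of the state.
- env.read_state(): the state, without advancing time (a new reading comes with each control period).
- optics.camera(name): name is "scene" or "top"; returns a dict with "img" (384x512x3 uint8, blue, green, red), "intrinsics" (3x3 intrinsics, pixels), "distortion" ([k1, k2, p1, p2, k3] as OpenCV has them; the pictures are not rectified), "camera_from_world" (4x4, takes a point from world to camera coordinates). Camera axes: x right, y up, looking along -z (the intrinsics and any distortion apply to the point x, -y, -z); pixel columns grow to the right and rows downward; lengths in m; the calibration is good to about 2 mm. A picture is of the moment at which its call begins. There is no depth.
- env.close_job(): hands the job in; it is judged then, once.
The state is a dict: "time_s": time; "joints": joint angles; "qvel": joint speeds; "tau": joint torques, N m; "eef_pos": TCP position; "ee_rot": TCP orientation; "ft_force": force on the tool from outside, world axes, zero at the start; "moment": the same for the moment, N m; "width": finger opening in m; "grip_force": force on a finger pad.
Only numpy, scipy, OpenCV 4.12 (cv2) and the standard library are available. Lean on these libraries where they do the work, as an engineer would, in place of code of your own. Each camera call takes 0.05 s, during which the arm holds its last target. There are 200 camera calls.

## Task

Three closed tins on the bench look alike, but one of them holds a heavy metal doll mould and the other two are empty: nudge them gently to feel which one is loaded. Slide the loaded tin, without lifting it or tipping it over, up the bevelled rim of the flat bench scale until it stands wholly on the plate's flat top. Leave the empty tins standing within 5 cm of where they were, and do not disturb the other things on the bench.

Things in the scene. Friction and masses are not known exactly. Their poses are not given: they have to be found in the camera images.
- tin_a: One of three closed round metal tins that look alike: 88 mm in diameter (too wide to grip), 60 mm tall, lower edge bevelled 4 mm. One of the three holds a solid metal mould (0.85 kg in all), the others are nearly empty (0.14 kg); which one changes from start to start and cannot be seen, only felt. Origin: centre of its underside, z up.
- tin_b: One of three closed round metal tins that look alike: 88 mm in diameter (too wide to grip), 60 mm tall, lower edge bevelled 4 mm. One of the three holds a solid metal mould (0.85 kg in all), the others are nearly empty (0.14 kg); which one changes from start to start and cannot be seen, only felt. Origin: centre of its underside, z up.
- tin_c: One of three closed round metal tins that look alike: 88 mm in diameter (too wide to grip), 60 mm tall, lower edge bevelled 4 mm. One of the three holds a solid metal mould (0.85 kg in all), the others are nearly empty (0.14 kg); which one changes from start to start and cannot be seen, only felt. Origin: centre of its underside, z up.
- scale_top (a point): Centre of the top face of the bench scale's round steel plate. The plate is fixed, 3 mm high; its flat top is 150 mm in diameter, and around it a bevelled rim slopes down to the bench at 190 mm diameter, so that a tin can be slid up onto it from any side. z up; the point's -x points to the scale's console.
- scale: The fixed bench scale. Origin on the bench under the centre of the plate; its -x points to the console, a grey box 50 x 130 x 34 mm centred 165 mm from the plate's centre, on a 3 mm thick neck 40 mm wide. z up.
- glue: Bystander: white plastic glue bottle, 52 mm in diameter, 150 mm tall, standing. Origin at the centre of its underside.
- jar: Bystander: small white paint jar with a blue lid, 60 mm in diameter, 55 mm tall, standing. Origin at the centre of its underside.
- foot: Bystander: flesh-coloured doll's lower leg standing on its foot, 64 mm in diameter, 97 mm tall, with toes reaching 52 mm along its x. Origin at the centre of its underside.
Things that resemble listed ones, but are neither listed nor needed, are in the scene too. What is shaped like the tin_b but turquoise or yellow is not meant.

How it is judged:
By the outcome, as a careful person would: the job done as asked, in the order asked, and still so for the second after the job is handed in, with the robot touching nothing.
It also fails if it takes over 72 s, if anything falls off the work surface, if the arm or the gripper's body presses on something with over 40 N, if the wrist force passes 120 N, or if a joint passes its speed limit or range.

## Working session

There is one attempt and no reset: what is moved stays moved. The work goes in short steps, Python scripts to look and compute and a tool call to move; the robot and the scene stay as the last step left them, time stands still between calls to the robot, and variables do not carry over. Pictures are saved under pics/ and viewed, at most 10 in all, crops included, and the job is handed in when it is done.

Besides the shell and the picture viewer there is one more tool, called after "Emit:" by a JSON object that holds its "op" and its "data", one argument or row to a line. step_arm: Moves the arm, as the interface text tells. Its arguments: {"type":"object","properties":{"plan":{"type":"array"},"force":{"type":"number"}},"required":["plan"]}

```bash
mkdir -p pics
python3 - <<'E'
from bench import env, optics
import cv2,numpy as np
for n in("scene","top"):
    d=optics.camera(n); cv2.imwrite(f"pics/{n}0.png",d["img"]); print(n,d["intrinsics"],d["distortion"],np.round(d["camera_from_world"],3))
print(env.read_state())
E
```

```text
scene [[447.70984689   0.         258.46789521]
 [  0.         447.70984689 188.61845582]
 [  0.           0.           1.        ]] [-0.01396227  0.          0.          0.          0.        ] [[-0.073  0.997  0.013  0.053]
 [-0.557 -0.051  0.829  0.243]
 [ 0.827  0.053  0.559 -1.704]
 [ 0.     0.     0.     1.   ]]
top [[421.91540951   0.         254.27661852]
 [  0.         421.91540951 190.40484178]
 [  0.           0.           1.        ]] [-0.11779821  0.          0.          0.          0.        ] [[-0.007 -1.     0.016  0.003]
 [ 0.997 -0.006  0.074 -0.508]
 [-0.074  0.017  0.997 -1.326]
 [ 0.     0.     0.     1.   ]]
{'time_s': 0.1, 'joints': array([-1.34717837e+00,  3.26882819e-01, -1.93479959e-01,  1.05200377e+00,
        2.13463984e-05,  1.43660252e+00]), 'qvel': array([ 1.19066570e-03, -1.76632235e-03,  2.09539318e-03, -4.35247590e-04,
       -1.36766528e-03,  9.59089141e-05]), 'tau': array([ 1.75855723e-03, -4.44240832e+01,  2.63037497e+01,  7.90909136e-03,
       -1.46310185e-05, -8.45276872e-06]), 'eef_pos': array([ 0.19258437, -0.51491286,  0.40397431]), 'ee_rot': array([-3.08990509e+00, -5.58776579e-01,  7.67097616e-05]), 'ft_force': array([0.37623035, 0.10927376, 0.07323244]), 'moment': array([-0.01623506,  0.02798456,  0.01002946]), 'grip_force': 0.0, 'width': 0.08571610709524573}
```

View pics/top0.png

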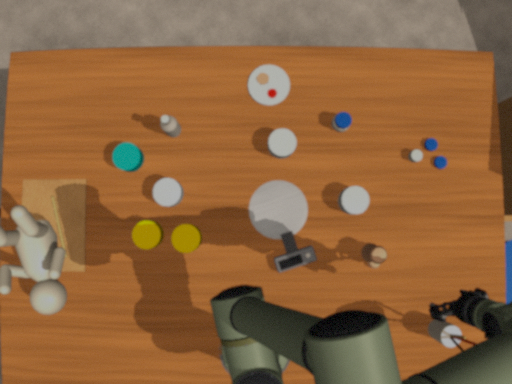

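View pics/scene0.png

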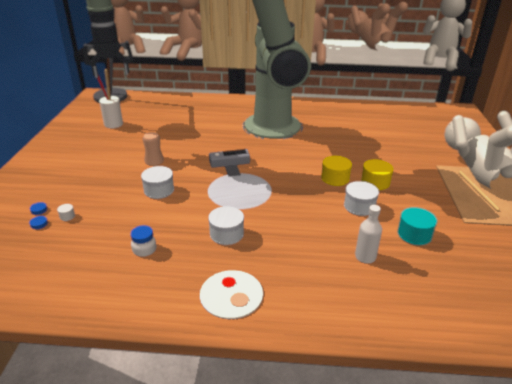

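Top view: the tins are at (282,142), (167,192) and (355,200). The scale plate is at (278,208) with its console at (293,260). The jar is at (342,121), the foot at (376,256), the glue at (169,125), and the decoys are turquoise (127,157) and yellow (146,235) and (186,238). The gripper is at lower right.

```bash
cat > h.py <<'E'
import cv2,numpy as np
from bench import env, optics
def ray(d,px,z):
    u=cv2.undistortPoints(np.float64([[px]]),d["intrinsics"],np.array(d["distortion"]))[0,0]
    T=d["camera_from_world"];R=T[:3,:3];c=-R.T@T[:3,3];v=R.T@np.array([u[0],-u[1],-1]);return (c+v*(z-c[2])/v[2])[:2]
def blob(d,seed,r=32,thr=30,z=0.06):
    """bright low-saturation contour around seed, lifted to plane z, circle fitted"""
    hsv=cv2.cvtColor(d["img"],cv2.COLOR_BGR2HSV);m=((hsv[...,1]<60)&(hsv[...,2]>110)).astype(np.uint8)
    k=np.zeros_like(m);cv2.circle(k,seed,r,1,-1);n,l,s,c=cv2.connectedComponentsWithStats(m*k)
    i=1+np.argmax(s[1:,4]);cs,_=cv2.findContours((l==i).astype(np.uint8),0,1)
    h=cv2.convexHull(max(cs,key=len))[:,0]
    P=np.array([ray(d,p,z) for p in h.astype(float)]);(cx,cy),rr=cv2.minEnclosingCircle(P.astype(np.float32))
    return np.round([cx,cy,rr],4),s[i]
E
python3 - <<'E'
from h import *
d=optics.camera("top")
for n,s in dict(t1=(282,142),t2=(167,192),t3=(355,200)).items(): print(n,*blob(d,s,22))
print("scale",*blob(d,(278,208),36,z=0.003))
for n,p,z in[("console",(293,260),.034),("jar",(342,120),.055),("foot",(378,250),.097),("glue",(165,119),.15),("turq",(127,156),.06),("y1",(146,234),.06),("y2",(185,238),.06),("plate",(269,84),.01)]:print(n,np.round(ray(d,p,z),3))
E
```

```text
t1 [ 0.6548 -0.0872  0.0464] [268 128  29  30 658]
t2 [0.5017 0.2698 0.0475] [152 178  31  29 695]
t3 [ 0.4739 -0.3126  0.0457] [341 186  29  28 650]
scale [ 0.4477 -0.0765  0.0943] [ 249  181   59   58 2600]
console [ 0.288 -0.12 ]
jar [ 0.728 -0.28 ]
foot [ 0.319 -0.372]
glue [0.709 0.262]
turq [0.615 0.398]
y1 [0.372 0.335]
y2 [0.36  0.214]
plate [ 0.86  -0.052]
```

Probing starts with tin t3 (0.474, -0.313). I'll rotate the tool so its x axis lies along world +y, which makes tool (x,y,z) = world (y,x,-z). The fingers stay half open so they push at two points.

Emit:
{"op": "step_arm", "data": {
  "plan": [
    [0, 0, 0, 0, 0, -0.135, 0.6],
    [0, 0, 0, 0, 0, -0.135, 0.6],
    [0, 0, 0, 0, 0, -0.135, 0.6],
    [0, 0, 0, 0, 0, -0.135, 0.6],
    [0, 0, 0, 0, 0, -0.135, 0.6],
    [0, 0, 0, 0, 0, -0.135, 0.6],
    [0, 0, 0, 0, 0, -0.135, 0.6],
    [0, 0, 0, 0, 0, -0.135, 0.6],
    [0, 0, 0, 0, 0, -0.135, 0.6],
    [0, 0, 0, 0, 0, 0, 0.6]
  ]
}}

```text
time_s: 1.15
eef_pos: [0.1926, -0.5151, 0.4044]
ee_rot: [-2.219, -2.223, -0.001]
ft_force: [-0.4, 0.7, -0.4]
width: 0.0508
grip_force: 0.0
```

Emit:
{"op": "step_arm", "data": {
  "plan": [
    [0.01, 0.035, 0, 0, 0, 0, 0.6],
    [0.01, 0.035, 0, 0, 0, 0, 0.6],
    [0.015, 0.035, 0, 0, 0, 0, 0.6],
    [0.015, 0.035, 0, 0, 0, 0, 0.6],
    [0.015, 0.035, 0, 0, 0, 0, 0.6],
    [0.015, 0.035, 0, 0, 0, 0, 0.6],
    [0.015, 0.035, 0, 0, 0, 0, 0.6],
    [0.015, 0.035, 0, 0, 0, 0, 0.6],
    [0.01, 0, 0, 0, 0, 0, 0.6],
    [0, 0, 0, 0, 0, 0, 0.6]
  ]
}}

```text
time_s: 2.15
eef_pos: [0.4728, -0.3931, 0.4042]
ee_rot: [-2.217, -2.223, 0.0]
ft_force: [-0.9, 0.1, -1.0]
width: 0.0514
grip_force: 0.0
```

Emit:
{"op": "step_arm", "data": {
  "plan": [
    [0, 0, 0.03, 0, 0, 0, 0.6],
    [0, 0, 0.03, 0, 0, 0, 0.6],
    [0, 0, 0.03, 0, 0, 0, 0.6],
    [0, 0, 0.03, 0, 0, 0, 0.6],
    [0, 0, 0.03, 0, 0, 0, 0.6],
    [0, 0, 0.03, 0, 0, 0, 0.6],
    [0, 0, 0.02, 0, 0, 0, 0.6],
    [0, 0, 0.009, 0, 0, 0, 0.6],
    [0, 0, 0, 0, 0, 0, 0.6],
    [0, 0, 0, 0, 0, 0, 0.6]
  ]
}}

```text
time_s: 3.15
eef_pos: [0.4722, -0.3954, 0.1967]
ee_rot: [2.22, 2.221, -0.0]
ft_force: [-0.0, 0.5, 0.6]
width: 0.0509
grip_force: 0.0
```

Emit:
{"op": "step_arm", "data": {
  "plan": [
    [0.005, 0, 0, 0, 0, 0, 0.6],
    [0.005, 0, 0, 0, 0, 0, 0.6],
    [0.005, 0, 0, 0, 0, 0, 0.6],
    [0.004, 0, 0, 0, 0, 0, 0.6],
    [0.003, 0, 0, 0, 0, 0, 0.6],
    [0.003, 0, 0, 0, 0, 0, 0.6],
    [0.002, 0, 0, 0, 0, 0, 0.6],
    [0.002, 0, 0, 0, 0, 0, 0.6]
  ]
}}

```text
time_s: 3.95
eef_pos: [0.4724, -0.3655, 0.1957]
ee_rot: [-2.219, -2.224, 0.0]
ft_force: [0.9, -0.0, 0.3]
width: 0.0515
grip_force: 0.0
```

Emit:
{"op": "step_arm", "data": {
  "plan": [
    [0.002, 0, 0, 0, 0, 0, 0.6],
    [0.002, 0, 0, 0, 0, 0, 0.6]
  ]
}}

```text
time_s: 4.15
eef_pos: [0.4723, -0.3616, 0.1956]
ee_rot: [2.219, 2.223, -0.0]
ft_force: [-0.3, -1.7, 0.3]
width: 0.0511
grip_force: 0.3
```

Emit:
{"op": "step_arm", "data": {
  "plan": [
    [0.002, 0, 0, 0, 0, 0, 0.6],
    [0.002, 0, 0, 0, 0, 0, 0.6]
  ]
}}

```text
time_s: 4.35
eef_pos: [0.4724, -0.3576, 0.1957]
ee_rot: [2.219, 2.223, -0.0]
ft_force: [1.2, -0.5, -0.4]
width: 0.0516
grip_force: 0.3
```

Emit:
{"op": "step_arm", "data": {
  "plan": [
    [0.002, 0, 0, 0, 0, 0, 0.6],
    [0.002, 0, 0, 0, 0, 0, 0.6]
  ]
}}

```text
time_s: 4.55
eef_pos: [0.4723, -0.3535, 0.1957]
ee_rot: [2.219, 2.224, -0.0]
ft_force: [0.5, -1.0, 0.0]
width: 0.051
grip_force: 0.3
```

Emit:
{"op": "step_arm", "data": {
  "plan": [
    [0.002, 0, 0, 0, 0, 0, 0.6],
    [0.002, 0, 0, 0, 0, 0, 0.6]
  ]
}}

```text
time_s: 4.75
eef_pos: [0.4723, -0.3495, 0.1957]
ee_rot: [-2.219, -2.224, 0.0]
ft_force: [-0.4, -0.3, -0.8]
width: 0.0514
grip_force: 0.3
```

Emit:
{"op": "step_arm", "data": {
  "plan": [
    [0.002, 0, 0, 0, 0, 0, 0.6]
  ]
}}

```text
time_s: 4.85
eef_pos: [0.4723, -0.3475, 0.1957]
ee_rot: [-2.219, -2.224, 0.0]
ft_force: [-0.1, -0.4, -0.7]
width: 0.0514
grip_force: 0.3
```

Emit:
{"op": "step_arm", "data": {
  "plan": [
    [0.002, 0, 0, 0, 0, 0, 0.6]
  ]
}}

```text
time_s: 4.95
eef_pos: [0.4723, -0.3455, 0.1957]
ee_rot: [-2.219, -2.224, 0.0]
ft_force: [0.4, -0.9, 1.0]
width: 0.0508
grip_force: 0.3
```

Emit:
{"op": "step_arm", "data": {
  "plan": [
    [0.002, 0, 0, 0, 0, 0, 0.6]
  ]
}}

```text
time_s: 5.05
eef_pos: [0.4723, -0.3435, 0.1957]
ee_rot: [-2.219, -2.224, 0.0]
ft_force: [-0.7, -1.2, 0.0]
width: 0.0509
grip_force: 0.3
```

Emit:
{"op": "step_arm", "data": {
  "plan": [
    [0.002, 0, 0, 0, 0, 0, 0.6]
  ]
}}

```text
time_s: 5.15
eef_pos: [0.4723, -0.3415, 0.1957]
ee_rot: [2.219, 2.224, -0.0]
ft_force: [-0.8, -0.5, -0.0]
width: 0.0515
grip_force: 0.3
```

Emit:
{"op": "step_arm", "data": {
  "plan": [
    [-0.03, 0, 0, 0, 0, 0, 0.6],
    [-0.03, 0, 0, 0, 0, 0, 0.6],
    [0, 0, -0.03, 0, 0, 0, 0.6],
    [0, 0, -0.04, 0, 0, 0, 0.6],
    [0, 0, -0.04, 0, 0, 0, 0.6],
    [0, 0, 0, 0, 0, 0, 0.6]
  ]
}}

```text
time_s: 5.75
eef_pos: [0.474, -0.4031, 0.3117]
ee_rot: [2.212, 2.217, -0.0]
ft_force: [1.0, -0.8, 0.3]
width: 0.0515
grip_force: 0.0
```

t3 averages about 0.8 N, so it looks empty. t1 is next.

Emit:
{"op": "step_arm", "data": {
  "plan": [
    [0.03, 0.023, 0, 0, 0, 0, 0.6],
    [0.03, 0.023, 0, 0, 0, 0, 0.6],
    [0.03, 0.023, 0, 0, 0, 0, 0.6],
    [0.03, 0.023, 0, 0, 0, 0, 0.6],
    [0.03, 0.023, 0, 0, 0, 0, 0.6],
    [0.03, 0.023, 0, 0, 0, 0, 0.6],
    [0.03, 0.023, 0, 0, 0, 0, 0.6],
    [0.02, 0.02, 0, 0, 0, 0, 0.6],
    [0, 0, 0, 0, 0, 0, 0.6],
    [0, 0, 0, 0, 0, 0, 0.6]
  ]
}}

```text
time_s: 6.75
eef_pos: [0.6528, -0.1705, 0.3048]
ee_rot: [-2.217, -2.224, 0.001]
ft_force: [-0.4, -0.4, 0.4]
width: 0.0516
grip_force: 0.0
```

Emit:
{"op": "step_arm", "data": {
  "plan": [
    [0, 0, 0.03, 0, 0, 0, 0.6],
    [0, 0, 0.03, 0, 0, 0, 0.6],
    [0, 0, 0.03, 0, 0, 0, 0.6],
    [0, 0, 0.02, 0, 0, 0, 0.6],
    [0, 0, 0, 0, 0, 0, 0.6],
    [0, 0, 0, 0, 0, 0, 0.6]
  ]
}}

```text
time_s: 7.35
eef_pos: [0.6523, -0.1722, 0.1958]
ee_rot: [-2.22, -2.221, 0.001]
ft_force: [1.4, -0.1, 0.4]
width: 0.0512
grip_force: 0.0
```

Emit:
{"op": "step_arm", "data": {
  "plan": [
    [0.005, 0, 0, 0, 0, 0, 0.6],
    [0.005, 0, 0, 0, 0, 0, 0.6],
    [0.004, 0, 0, 0, 0, 0, 0.6],
    [0.003, 0, 0, 0, 0, 0, 0.6],
    [0.003, 0, 0, 0, 0, 0, 0.6],
    [0.002, 0, 0, 0, 0, 0, 0.6]
  ]
}}

```text
time_s: 7.95
eef_pos: [0.6529, -0.1488, 0.1958]
ee_rot: [2.219, 2.224, 0.0]
ft_force: [-0.7, -0.4, 1.0]
width: 0.0514
grip_force: 0.0
```

Emit:
{"op": "step_arm", "data": {
  "plan": [
    [0.002, 0, 0, 0, 0, 0, 0.6],
    [0.002, 0, 0, 0, 0, 0, 0.6]
  ]
}}

```text
time_s: 8.15
eef_pos: [0.6529, -0.1451, 0.1956]
ee_rot: [-2.219, -2.224, 0.0]
ft_force: [-0.9, 0.2, -0.1]
width: 0.0516
grip_force: 0.0
```

Emit:
{"op": "step_arm", "data": {
  "plan": [
    [0.002, 0, 0, 0, 0, 0, 0.6],
    [0.002, 0, 0, 0, 0, 0, 0.6]
  ]
}}

```text
time_s: 8.35
eef_pos: [0.6529, -0.1412, 0.1956]
ee_rot: [-2.219, -2.223, -0.0]
ft_force: [-0.3, -0.1, 0.1]
width: 0.0513
grip_force: 0.0
```

Emit:
{"op": "step_arm", "data": {
  "plan": [
    [0.002, 0, 0, 0, 0, 0, 0.6],
    [0.002, 0, 0, 0, 0, 0, 0.6]
  ]
}}

```text
time_s: 8.55
eef_pos: [0.6529, -0.1371, 0.1957]
ee_rot: [-2.219, -2.224, -0.0]
ft_force: [0.4, -0.4, -0.3]
width: 0.0514
grip_force: 0.0
```

Emit:
{"op": "step_arm", "data": {
  "plan": [
    [0.002, 0, 0, 0, 0, 0, 0.6],
    [0.002, 0, 0, 0, 0, 0, 0.6]
  ]
}}

```text
time_s: 8.75
eef_pos: [0.6529, -0.1332, 0.1957]
ee_rot: [2.219, 2.223, -0.0]
ft_force: [-0.8, -0.3, 0.2]
width: 0.0515
grip_force: 0.3
```

Emit:
{"op": "step_arm", "data": {
  "plan": [
    [0.002, 0, 0, 0, 0, 0, 0.6],
    [0.002, 0, 0, 0, 0, 0, 0.6]
  ]
}}

```text
time_s: 8.95
eef_pos: [0.6529, -0.1291, 0.1957]
ee_rot: [2.219, 2.223, 0.0]
ft_force: [-0.5, -0.0, 0.5]
width: 0.0514
grip_force: 0.3
```

Emit:
{"op": "step_arm", "data": {
  "plan": [
    [0.002, 0, 0, 0, 0, 0, 0.6]
  ]
}}

```text
time_s: 9.05
eef_pos: [0.6529, -0.1271, 0.1957]
ee_rot: [2.219, 2.224, -0.0]
ft_force: [1.1, -0.9, -0.5]
width: 0.0512
grip_force: 0.3
```

Emit:
{"op": "step_arm", "data": {
  "plan": [
    [0.002, 0, 0, 0, 0, 0, 0.6]
  ]
}}

```text
time_s: 9.15
eef_pos: [0.6529, -0.1251, 0.1957]
ee_rot: [2.219, 2.224, 0.0]
ft_force: [0.3, -1.0, -0.8]
width: 0.0513
grip_force: 0.3
```

Emit:
{"op": "step_arm", "data": {
  "plan": [
    [0.002, 0, 0, 0, 0, 0, 0.6]
  ]
}}

```text
time_s: 9.25
eef_pos: [0.6529, -0.1231, 0.1957]
ee_rot: [2.219, 2.224, -0.0]
ft_force: [0.9, -0.3, -0.2]
width: 0.0509
grip_force: 0.3
```

Emit:
{"op": "step_arm", "data": {
  "plan": [
    [0.002, 0, 0, 0, 0, 0, 0.6]
  ]
}}

```text
time_s: 9.35
eef_pos: [0.6528, -0.1211, 0.1957]
ee_rot: [2.219, 2.224, -0.0]
ft_force: [0.8, -1.0, -0.4]
width: 0.0511
grip_force: 0.3
```

t1 also looks empty, with its mean below 1 N, so t2 should be the loaded one. I'll go behind it and turn the tool to line up with the push direction.

Emit:
{"op": "step_arm", "data": {
  "plan": [
    [-0.016, 0, 0, 0, 0, 0, 0.6],
    [-0.016, 0, 0, 0, 0, 0, 0.6],
    [0, 0, -0.04, 0, 0, 0, 0.6],
    [0, 0, -0.04, 0, 0, 0, 0.6],
    [0, 0, -0.04, 0, 0, 0, 0.6],
    [0, 0, 0, 0, 0, 0, 0.6]
  ]
}}

```text
time_s: 9.95
eef_pos: [0.6549, -0.1558, 0.3227]
ee_rot: [2.214, 2.214, 0.007]
ft_force: [0.6, -0.6, 0.6]
width: 0.051
grip_force: 0.0
```

Emit:
{"op": "step_arm", "data": {
  "plan": [
    [0.036, -0.01, 0, 0, 0, 0, 0.6],
    [0.036, -0.01, 0, 0, 0, 0, 0.6],
    [0.036, -0.01, 0, 0, 0, 0, 0.6],
    [0.036, -0.01, 0, 0, 0, 0, 0.6],
    [0.036, -0.01, 0, 0, 0, 0, 0.6],
    [0.036, -0.01, 0, 0, 0, 0, 0.6],
    [0.036, -0.01, 0, 0, 0, 0, 0.6],
    [0.036, -0.01, 0, 0, 0, 0, 0.6],
    [0.036, -0.01, 0, 0, 0, 0, 0.6],
    [0.036, -0.01, 0, 0, 0, 0, 0.6]
  ]
}}

```text
time_s: 10.95
eef_pos: [0.5522, 0.2067, 0.3153]
ee_rot: [2.221, 2.222, -0.0]
ft_force: [0.7, -0.4, 0.3]
width: 0.0512
grip_force: 0.0
```

Emit:
{"op": "step_arm", "data": {
  "plan": [
    [0.036, -0.01, 0, 0, 0, 0, 0.6],
    [0.036, -0.01, 0, 0, 0, 0, 0.6],
    [0.036, -0.01, 0, 0, 0, 0, 0.6],
    [0.036, -0.01, 0, 0, 0, 0, 0.6],
    [0, 0, 0, 0, 0, 0.079, 0.6],
    [0, 0, 0, 0, 0, 0.079, 0.6],
    [0, 0, 0, 0, 0, 0, 0.6],
    [0, 0, 0, 0, 0, 0, 0.6]
  ]
}}

```text
time_s: 11.75
eef_pos: [0.5125, 0.3496, 0.3153]
ee_rot: [2.387, 2.042, -0.001]
ft_force: [-0.7, -0.3, -0.4]
width: 0.0515
grip_force: 0.0
```

Run:
```python
from h import *
d=optics.camera("top"); cv2.imwrite("pics/top1.png",d["img"])
for n,s in dict(t1=(281,142),t3=(350,200)).items(): print(n,*blob(d,s,22))
d=optics.camera("scene"); cv2.imwrite("pics/s1.png",d["img"])
```

```text
t1 [ 0.6513 -0.0738  0.0463] [264 130  29  29 650]
t3 [ 0.4715 -0.2935  0.0453] [335 187  28  28 645]
```

View pics/top1.png

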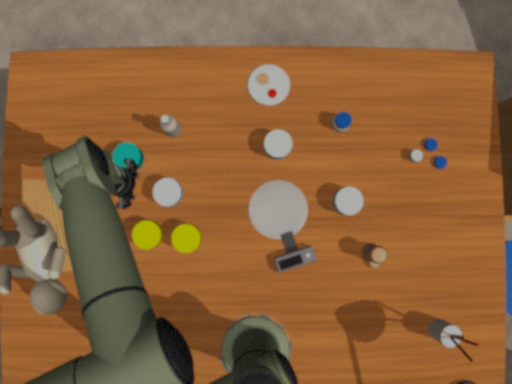

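The view shows the gripper behind t2 (167,192), clear of the turquoise and yellow tins. t1 and t3 each moved about 15–20 mm and are still standing. Now I descend and nudge t2.

Emit:
{"op": "step_arm", "data": {
  "plan": [
    [0, 0, 0.03, 0, 0, 0, 0.6],
    [0, 0, 0.03, 0, 0, 0, 0.6],
    [0, 0, 0.03, 0, 0, 0, 0.6],
    [0, 0, 0.02, 0, 0, 0, 0.6],
    [0, 0, 0.01, 0, 0, 0, 0.6],
    [0, 0, 0, 0, 0, 0, 0.6],
    [0, 0, 0, 0, 0, 0, 0.6]
  ]
}}

```text
time_s: 12.55
eef_pos: [0.5124, 0.3505, 0.1965]
ee_rot: [2.388, 2.041, 0.002]
ft_force: [-0.3, 0.0, 0.7]
width: 0.0513
grip_force: 0.0
```

Emit:
{"op": "step_arm", "data": {
  "plan": [
    [-0.005, 0, 0, 0, 0, 0, 0.6],
    [-0.005, 0, 0, 0, 0, 0, 0.6],
    [-0.005, 0, 0, 0, 0, 0, 0.6],
    [-0.005, 0, 0, 0, 0, 0, 0.6],
    [-0.004, 0, 0, 0, 0, 0, 0.6],
    [-0.004, 0, 0, 0, 0, 0, 0.6],
    [-0.002, 0, 0, 0, 0, 0, 0.6],
    [-0.002, 0, 0, 0, 0, 0, 0.6]
  ]
}}

```text
time_s: 13.35
eef_pos: [0.5072, 0.3192, 0.1958]
ee_rot: [-2.387, -2.041, -0.003]
ft_force: [1.4, 2.5, -1.5]
width: 0.0509
grip_force: 1.6
```

Emit:
{"op": "step_arm", "data": {
  "plan": [
    [-0.002, 0, 0, 0, 0, 0, 0.6],
    [-0.002, 0, 0, 0, 0, 0, 0.6],
    [-0.002, 0, 0, 0, 0, 0, 0.6]
  ]
}}

```text
time_s: 13.65
eef_pos: [0.5063, 0.3131, 0.1958]
ee_rot: [2.388, 2.042, 0.002]
ft_force: [2.8, 2.4, -1.6]
width: 0.0515
grip_force: 1.8
```

Emit:
{"op": "step_arm", "data": {
  "plan": [
    [-0.002, 0, 0, 0, 0, 0, 0.6],
    [-0.002, 0, 0, 0, 0, 0, 0.6],
    [-0.002, 0, 0, 0, 0, 0, 0.6]
  ]
}}

```text
time_s: 13.95
eef_pos: [0.5051, 0.307, 0.1958]
ee_rot: [-2.387, -2.041, -0.001]
ft_force: [0.8, 4.4, -0.2]
width: 0.0513
grip_force: 1.9
```

Emit:
{"op": "step_arm", "data": {
  "plan": [
    [-0.002, 0, 0, 0, 0, 0, 0.6],
    [-0.002, 0, 0, 0, 0, 0, 0.6]
  ]
}}

```text
time_s: 14.15
eef_pos: [0.5042, 0.303, 0.1957]
ee_rot: [-2.387, -2.041, -0.0]
ft_force: [0.6, 3.9, 0.0]
width: 0.0514
grip_force: 2.0
```

Emit:
{"op": "step_arm", "data": {
  "plan": [
    [-0.002, 0, 0, 0, 0, 0, 0.6]
  ]
}}

```text
time_s: 14.25
eef_pos: [0.5039, 0.3011, 0.1957]
ee_rot: [-2.387, -2.041, -0.0]
ft_force: [0.1, 4.9, -0.3]
width: 0.0516
grip_force: 2.0
```

Emit:
{"op": "step_arm", "data": {
  "plan": [
    [-0.002, 0, 0, 0, 0, 0, 0.6]
  ]
}}

```text
time_s: 14.35
eef_pos: [0.5037, 0.299, 0.1957]
ee_rot: [-2.387, -2.041, -0.0]
ft_force: [0.3, 4.9, -0.6]
width: 0.0517
grip_force: 2.0
```

t2 resists with 4–5 N, so it is the loaded tin. I'll push it to just before the rim and then check.

Emit:
{"op": "step_arm", "data": {
  "plan": [
    [-0.006, 0, 0, 0, 0, 0, 0.6],
    [-0.01, 0, 0, 0, 0, 0, 0.6],
    [-0.01, 0, 0, 0, 0, 0, 0.6],
    [-0.01, 0, 0, 0, 0, 0, 0.6],
    [-0.01, 0, 0, 0, 0, 0, 0.6],
    [-0.01, 0, 0, 0, 0, 0, 0.6],
    [-0.01, 0, 0, 0, 0, 0, 0.6],
    [-0.01, 0, 0, 0, 0, 0, 0.6],
    [-0.01, 0, 0, 0, 0, 0, 0.6],
    [-0.01, 0, 0, 0, 0, 0, 0.6]
  ]
}}

```text
time_s: 15.35
eef_pos: [0.4888, 0.2034, 0.1957]
ee_rot: [-2.388, -2.041, -0.0]
ft_force: [1.1, 4.5, 0.7]
width: 0.0513
grip_force: 2.2
```

Emit:
{"op": "step_arm", "data": {
  "plan": [
    [-0.01, 0, 0, 0, 0, 0, 0.6],
    [-0.01, 0, 0, 0, 0, 0, 0.6],
    [-0.01, 0, 0, 0, 0, 0, 0.6],
    [-0.01, 0, 0, 0, 0, 0, 0.6],
    [-0.01, 0, 0, 0, 0, 0, 0.6],
    [-0.01, 0, 0, 0, 0, 0, 0.6],
    [-0.01, 0, 0, 0, 0, 0, 0.6],
    [-0.01, 0, 0, 0, 0, 0, 0.6],
    [-0.006, 0, 0, 0, 0, 0, 0.6],
    [0, 0, 0, 0, 0, 0, 0.6]
  ]
}}

```text
time_s: 16.35
eef_pos: [0.4751, 0.1181, 0.1955]
ee_rot: [2.389, 2.039, -0.004]
ft_force: [0.1, 0.4, 1.3]
width: 0.0515
grip_force: 0.2
```

Run:
```python
from h import *
d=optics.camera("top"); cv2.imwrite("pics/top2.png",cv2.resize(d["img"][100:292,150:406],None,fx=3,fy=3))
```

```text
(no output)
```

View pics/top2.png

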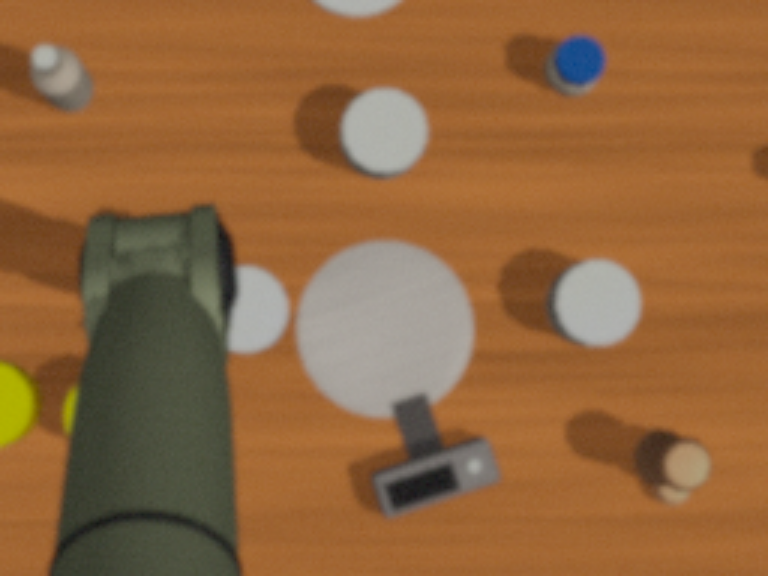

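The tin is just short of the rim at crop (247,309) and on course. The plate is at (385,328), and about 150 mm remains.

Emit:
{"op": "step_arm", "data": {
  "plan": [
    [-0.006, 0, 0, 0, 0, 0, 0.6],
    [-0.006, 0, 0, 0, 0, 0, 0.6],
    [-0.006, 0, 0, 0, 0, 0, 0.6],
    [-0.006, 0, 0, 0, 0, 0, 0.6],
    [-0.006, 0, 0, 0, 0, 0, 0.6],
    [-0.006, 0, 0, 0, 0, 0, 0.6],
    [-0.006, 0, 0, 0, 0, 0, 0.6],
    [-0.006, 0, 0, 0, 0, 0, 0.6],
    [-0.006, 0, 0, 0, 0, 0, 0.6],
    [-0.006, 0, 0, 0, 0, 0, 0.6]
  ]
}}

```text
time_s: 17.4
eef_pos: [0.4663, 0.0598, 0.1959]
ee_rot: [-2.387, -2.041, -0.002]
ft_force: [0.2, 5.4, 2.7]
width: 0.0514
grip_force: 3.2
```

Emit:
{"op": "step_arm", "data": {
  "plan": [
    [-0.006, 0, 0, 0, 0, 0, 0.6],
    [-0.006, 0, 0, 0, 0, 0, 0.6],
    [-0.006, 0, 0, 0, 0, 0, 0.6],
    [-0.006, 0, 0, 0, 0, 0, 0.6],
    [-0.006, 0, 0, 0, 0, 0, 0.6],
    [-0.006, 0, 0, 0, 0, 0, 0.6],
    [-0.006, 0, 0, 0, 0, 0, 0.6],
    [-0.006, 0, 0, 0, 0, 0, 0.6],
    [-0.006, 0, 0, 0, 0, 0, 0.6],
    [-0.006, 0, 0, 0, 0, 0, 0.6]
  ]
}}

```text
time_s: 18.4
eef_pos: [0.4575, 0.0007, 0.1965]
ee_rot: [2.387, 2.042, 0.005]
ft_force: [1.6, 7.5, 6.5]
width: 0.0511
grip_force: 4.8
```

Emit:
{"op": "step_arm", "data": {
  "plan": [
    [-0.006, 0, 0, 0, 0, 0, 0.6],
    [-0.006, 0, 0, 0, 0, 0, 0.6],
    [-0.006, 0, 0, 0, 0, 0, 0.6],
    [-0.005, 0, 0, 0, 0, 0, 0.6],
    [-0.004, 0, 0, 0, 0, 0, 0.6],
    [-0.003, 0, 0, 0, 0, 0, 0.6],
    [0, 0, 0, 0, 0, 0, 0.6],
    [0, 0, 0, 0, 0, 0, 0.6]
  ]
}}

```text
time_s: 19.2
eef_pos: [0.4525, -0.0292, 0.1962]
ee_rot: [2.387, 2.041, 0.002]
ft_force: [1.2, 5.2, 3.9]
width: 0.0509
grip_force: 3.4
```

Run:
```python
from h import *
d=optics.camera("scene"); cv2.imwrite("pics/s2.png",cv2.resize(d["img"][110:260,120:320],None,fx=4,fy=4))
```

```text
(no output)
```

View pics/s2.png

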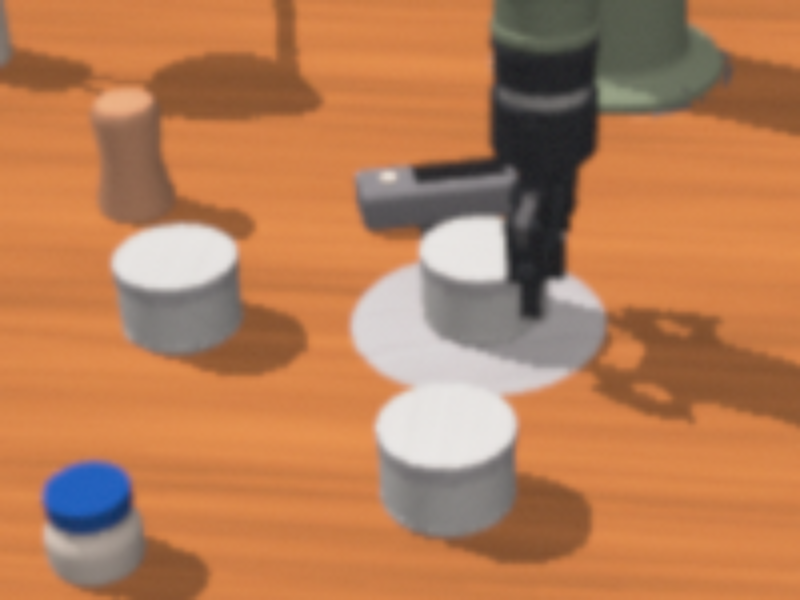

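The tin stands on the plate near its centre, at crop (480,280). I'll back off, rise, move aside and measure.

Emit:
{"op": "step_arm", "data": {
  "plan": [
    [0.01, 0, 0, 0, 0, 0, 0.6],
    [0.02, 0, 0, 0, 0, 0, 0.6],
    [0.02, 0, 0, 0, 0, 0, 0.6],
    [0, 0, -0.03, 0, 0, 0, 0.6],
    [0, 0, -0.04, 0, 0, 0, 0.6],
    [0, 0, -0.04, 0, 0, 0, 0.6],
    [0.03, 0, -0.02, 0, 0, 0, 0.6],
    [0.04, 0, 0, 0, 0, 0, 0.6],
    [0.04, 0, 0, 0, 0, 0, 0.6],
    [0.04, 0, 0, 0, 0, 0, 0.6]
  ]
}}

```text
time_s: 20.25
eef_pos: [0.4831, 0.1698, 0.3259]
ee_rot: [2.387, 2.039, -0.002]
ft_force: [0.6, -1.2, -1.1]
width: 0.0514
grip_force: 0.0
```

Emit:
{"op": "step_arm", "data": {
  "plan": [
    [0.04, 0, 0, 0, 0, 0, 0.6],
    [0.03, 0, 0, 0, 0, 0, 0.6],
    [0, 0, 0, 0, 0, 0, 0.6],
    [0, 0, 0, 0, 0, 0, 0.6]
  ]
}}

```text
time_s: 20.65
eef_pos: [0.4937, 0.238, 0.3251]
ee_rot: [2.386, 2.042, -0.004]
ft_force: [-0.7, -1.2, -0.3]
width: 0.0511
grip_force: 0.0
```

Run:
```python
from h import *
d=optics.camera("top"); cv2.imwrite("pics/top3.png",cv2.resize(d["img"][100:292,150:406],None,fx=3,fy=3))
for n,s in dict(t1=(281,142),t3=(350,200)).items(): print(n,*blob(d,s,22))
```

```text
t1 [ 0.6513 -0.0738  0.0463] [264 130  29  29 649]
t3 [ 0.471  -0.2939  0.0459] [335 187  28  28 649]
```

View pics/top3.png

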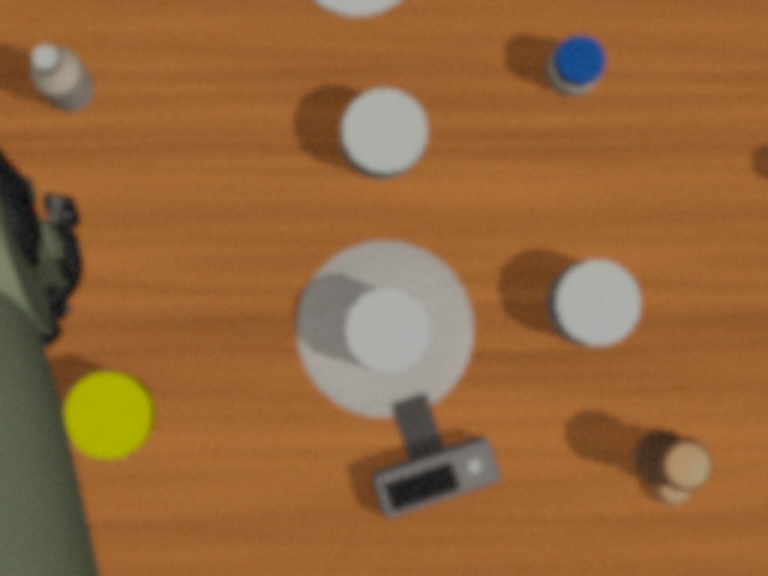

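The tin at crop (388,330) is within about 5 mm of the plate centre at (385,328). The empties moved about 14–20 mm, the bystanders are untouched, and the robot is clear.

```bash
python3 -c "
from bench import env
print(env.close_job())"
```

```text
the job is handed in; nothing more can be done
None
```

The loaded tin, the one that started on the robot's left at about (0.50, 0.27), now stands within about 5 mm of the scale plate's centre; both empty tins moved under about 2 cm, the bystanders look undisturbed, and the job is handed in at about 21 s.

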